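# Nest the washed sample pots on the drain stand

## Robot

A 7-joint arm with a two-finger parallel gripper is mounted at the origin on the work surface. World frame = base frame: x ahead of the robot, y to its left, z up, the work surface at z = 0. Lengths are in m, angles in rad, forces in N, time in s.
With the tool pointing down it reaches from about 0.425 to 0.875 m from the base axis. Payload 4.7 kg.
Tool frame: the origin (TCP) lies midway between the tips of the shut fingers; the grasp point (between the pads) lies 19 mm behind it (bot.pinch_z is the distance from the TCP to the grasp point, in m); z points along the fingers, y is the line along which they close (so a half turn about z gives the same grasp; the last joint's range is limited). The gripper opens to 87 mm and grips with 3 to 60 N. Pads are 19 mm wide; open, the fingers measure 117 mm over their backs; the gripper's body (75 mm by 190 mm) begins 51 mm behind the grasp point.
Start: joints at [-1.24, 0.321, -0.07, 1.45, 0.023, 1.371, -0.057], TCP at [0.203, 0.618, 0.223] pointing down, gripper open.
Joint ranges: [-2.86, 2.86], [-0.3, 2.09], [-1.38, 1.24], [0.06, 2.45], [-1.56, 4.7], [0.09, 2.05], [-2.69, 2.69]. Speed limits (rad/s): [2.57, 2.57, 3.14, 3.14, 3.14, 3.14, 3.14].

## Interface

Orientations are given as a unit quaternion [w, x, y, z].
In Python, from station import bot gives the robot as it stands.
- The arm moves only by the tool arm_command, never from a script. Its argument "motion" is text: rows parted by semicolons, each of 5 numbers parted by spaces: the opening, from 0 (shut) to 1 (fully open), then the shift along the tool's x, y, z each as a share of 0.04 m, from -1 to 1, then the turn about the tool's z as a share of 0.15 rad, from -1 to 1. A call has 1 to 12 rows; each row shifts and turns the commanded pose from where the row before left it, along the tool's axes as they then stand; what a row does not reach is not made up. A row lasts 1/10 s, in which the tool goes at most 50 mm and 8.59 degrees, less where a joint would pass 70% of its speed; a pose out of reach is approached as far as the arm can. A call with a number of a shift or a turn outside -1 to 1 is refused whole. A call with a gripper value outside its range is refused whole. The fingers move at their own pace and stop on an object; "force" is the grip in N (left out, the last holds). Time passes only in rows, so rows that do not move let the fingers close. It gives the time, the measured TCP pose, the force, the opening and the grip force at its end, in the units of the state.
- bot.get_state(): the state, without advancing time (a new reading comes with each control period).
- bot.snapshot(name): name is "side" or "top" or "wrist"; returns a dict with "image" (480x640x3 uint8, blue, green, red), "fovy" (degrees; the focal length in pixels is half the picture's height over the tangent of half this angle, whatever the lens; pixels are square), "cx", "cy" (the principal point, pixels), "k1" (the pictures are not rectified: a ray, as slopes to the right and down, at radius r is drawn at 1 + k1 r^2 times it, then the intrinsics apply), "pose" (4x4, takes a point from camera to world coordinates); the wrist camera has in their place "tool_from_camera" (4x4, takes a point from camera to tool coordinates, whose origin is the TCP and whose axes are the flange's). Camera axes: x right, y up, looking along -z (the intrinsics and any distortion apply to the point x, -y, -z); pixel columns grow to the right and rows downward; lengths in m; the calibration is good to about 2 mm. A picture is of the moment at which its call begins: read the wrist's pose just before it. There is no depth.
- bot.job_done(): hands the job in; it is judged then, once.
The state is a dict: "time": time; "joints": joint angles; "qvel": joint speeds; "joint_torque": joint torques, N m; "eef_pos": TCP position; "eef_rot": TCP orientation; "wrist_force": force on the tool from outside, world axes, zero at the start; "wrist_torque": the same for the moment, N m; "finger_gap": finger opening in m; "grasp_force": force on a finger pad.
Only numpy, scipy, OpenCV 4.12 (cv2) and the standard library are available. Lean on these libraries where they do the work, as an engineer would, in place of code of your own. Each camera call takes 0.05 s, during which the arm holds its last target. There are 200 camera calls.

## Task

Put the washed sample pots away: lay the dark drying pad in the recess of the steel stand, let go of it, and press down firmly on its top with the fingers so that it sits home and flat. Then stand every pot mouth down in the middle of the pad, nested one over the other from the smallest to the largest, and last balance the green 'clean' tile flat on the middle of the largest pot's domed end. Leave the bottle, the culture dish and the burner where they are.

Things in the scene. Friction and masses are not known exactly. Their poses are not given: they have to be found in the camera images.
- pot1: red plastic sample pot, round, standing mouth down: outside diameter 24 mm at the mouth and 20 mm at the closed end, 30 mm tall, the smallest, always there; no other goes under it. Origin: centre of the mouth (underside as it stands); z points up to the closed end.
- pot2: orange plastic sample pot, round, standing mouth down: outside diameter 35 mm at the mouth and 31 mm at the closed end, 38 mm tall, wall 2.5 mm, closed end 4 mm thick, so its bore is 30 mm wide at the mouth (26 mm at the closed end) and 34 mm deep. Origin: centre of the mouth (underside as it stands); z points up to the closed end. May be absent.
- pot3: yellow plastic sample pot, round, standing mouth down: outside diameter 46 mm at the mouth and 42 mm at the closed end, 46 mm tall, wall 2.5 mm, closed end 4 mm thick, so its bore is 41 mm wide at the mouth (37 mm at the closed end) and 42 mm deep. Origin: centre of the mouth (underside as it stands); z points up to the closed end. May be absent.
- pot4: dark grey plastic sample pot, round, standing mouth down: outside diameter 57 mm at the mouth and 53 mm at the closed end, 54 mm tall, wall 2.5 mm, closed end 4 mm thick, so its bore is 52 mm wide at the mouth (48 mm at the closed end) and 50 mm deep. Origin: centre of the mouth (underside as it stands); z points up to the closed end. May be absent.
- pot5: blue plastic sample pot, round, standing mouth down: outside diameter 68 mm at the mouth and 64 mm at the closed end, 62 mm tall to the edge of its domed end, wall 2.5 mm, closed end 4 mm thick, so its bore is 63 mm wide at the mouth (59 mm at the closed end) and 58 mm deep. Origin: centre of the mouth (underside as it stands); z points up to the closed end.
- pot5_top (a point): top (middle) of the gently domed closed end of the blue pot, 66.5 mm above its mouth; the dome rises 5 mm over a diameter of about 62 mm
- pad: dark rubber drying pad, 68 (x) x 96 (y) x 12 mm thick, rigid. Origin: centre of its underside; z up. A half turn makes no difference.
- stand: fixed steel drain stand, 112 (x) x 140 (y) mm, 10 mm high, with a 72 (x) x 100 (y) mm recess in its middle whose floor is 4 mm above the bench (so the seated pad stands 6 mm proud, its top 16 mm above the bench). Origin: centre of its underside; z up; the pad's x and y run along the stand's x and y.
- tile: green 'clean' marker tile, 40 x 40 x 12 mm, plain square, alike on both faces. Origin: its middle (6 mm above its underside); z is normal to its faces.
- bottle: glass media bottle with blue cap, 72 mm wide, 170 mm tall, a bystander. Origin: centre of its underside
- petri: red culture dish, 90 mm wide, 16 mm tall, a bystander. Origin: centre of its underside
- burner: laboratory gas burner, foot 84 mm wide, 132 mm tall, a bystander. Origin: centre of its underside
There are look-alikes about, which are no part of the job. Several things have the shape of the pot5; the one meant has the colours described above. Of the things shaped like the pot3, the yellow one is meant.

How it is judged:
On the way, in this order (a step that is already met when the one before it is completed fails the run):
1. the pad lies level in the stand's recess and has been let go (horizontal distance between pad and stand below 0.006 m and z of pad in the frame of stand between 0.001 and 0.0065 m and angle between pad's own z axis and vertical below 0.04 rad and contact force between pad and the fingers below 0.05 N), for 0.2 s.
2. the fingers press on the pad (over 3 N) while it lies home (horizontal distance between pad and stand below 0.006 m and z of pad in the frame of stand between 0.001 and 0.0065 m and angle between pad's own z axis and vertical below 0.04 rad and contact force between pad and the fingers above 3 N), for 0.05 s.
3. every pot present stands mouth down on the pad, nested (horizontal distance between pad and stand below 0.006 m and z of pad in the frame of stand between 0.001 and 0.0065 m and angle between pad's own z axis and vertical below 0.04 rad and horizontal distance between each of pot1, pot2, pot3, pot4, pot5 and pad below 0.018 m and angle between each of pot1, pot2, pot3, pot4, pot5's own z axis and vertical below 0.1 rad and z of pot1 in the frame of stand between 0.013 and 0.0195 m and linear speed of each of pot1, pot2, pot3, pot4, pot5 below 0.02 m/s and z of pot2 in the frame of stand between 0.013 and 0.0195 m and z of pot3 in the frame of stand between 0.013 and 0.0195 m and z of pot4 in the frame of stand between 0.013 and 0.0195 m and z of pot5 in the frame of stand between 0.013 and 0.0195 m), for 0.2 s.
4. the green tile lies balanced on the domed end of the largest pot (horizontal distance between tile and pot5_top below 0.012 m and angle between the z axis of tile and the z axis of stand, either way round below 0.2 rad and z of tile in the frame of pot5_top between 0.002 and 0.011 m and linear speed of tile below 0.02 m/s and angular speed of tile below 0.3 rad/s and contact force between tile and the fingers below 0.05 N), for 0.3 s.
At the end, for the whole second after the job is handed in: Pad home and level in the recess (6 mm, 0.04 rad); every pot present mouth down, rim on the pad (3 mm in height), axis within 18 mm of the pad's centre, at rest; the tile at rest on the blue pot's dome, within 12 mm of its middle, tilted under 0.2 rad (all of step 3 and horizontal distance between tile and pot5_top below 0.012 m and angle between the z axis of tile and the z axis of stand, either way round below 0.2 rad and z of tile in the frame of pot5_top between 0.002 and 0.011 m and linear speed of tile below 0.02 m/s and angular speed of tile below 0.3 rad/s); the robot touches nothing.
It fails at once if bottle is moved more than 3 cm or knocked over (distance of bottle from where it was at the start of the episode above 0.03 m or angle between bottle's own z axis and vertical above 0.3 rad).
It fails at once if petri is moved more than 3 cm or knocked over (distance of petri from where it was at the start of the episode above 0.03 m or angle between petri's own z axis and vertical above 0.3 rad).
It fails at once if burner is moved more than 3 cm or knocked over (distance of burner from where it was at the start of the episode above 0.03 m or angle between burner's own z axis and vertical above 0.3 rad).
Of pot2, pot3, pot4 only 1 to 3 are there at a start; the rules pass over those that are not, and their reading is None.
At some moment in a run one of pot5, tile may be knocked a few centimetres aside while the robot is not near it.
It also fails if it takes over 210 s, if anything falls off the work surface, if the arm or the gripper's body presses on something with over 40 N, if the wrist force passes 120 N, or if a joint passes its speed limit or range.

## Working session

There is one attempt and no reset: what is moved stays moved. The work goes in short steps, Python scripts to look and compute and a tool call to move; the robot and the scene stay as the last step left them, time stands still between calls to the robot, and variables do not carry over. Pictures are saved under pics/ and viewed, at most 14 in all, crops included, and the job is handed in when it is done.

Besides the shell and the picture viewer there is one more tool, called after ">>>" in YAML: its name, and indented under it one key for each argument. arm_command: Moves the arm, as the interface text tells. Shift numbers are shares of 0.04 m and turn numbers shares of 0.15 rad, none past 1 either way. Its arguments: {"type":"object","properties":{"motion":{"type":"string"},"force":{"type":"number"}},"required":["motion"]}

```bash
mkdir -p pics; ls
cat > h.py <<'E'
import numpy as np, cv2
from station import bot
from scipy.spatial.transform import Rotation as R
def rot(q): return R.from_quat([q[1],q[2],q[3],q[0]]).as_matrix()
def snap(n):
    s=bot.get_state(); d=bot.snapshot(n)
    if n=='wrist':
        T=np.eye(4);T[:3,:3]=rot(s['eef_rot']);T[:3,3]=s['eef_pos'];d['pose']=T@d['tool_from_camera']
    d['f']=240/np.tan(np.radians(d['fovy'])/2)
    return d
def ray(d,u,v):
    K=np.array([[d['f'],0,d['cx']],[0,d['f'],d['cy']],[0,0,1]])
    p=cv2.undistortPoints(np.array([[[u,v]]],float),K,np.array([d['k1'],0,0,0.]))[0,0]
    return d['pose'][:3,3],d['pose'][:3,:3]@np.array([p[0],-p[1],-1])
def onz(d,u,v,z):
    o,r=ray(d,u,v); return o+r*(z-o[2])/r[2]
def proj(d,P):
    T=np.linalg.inv(d['pose']); c=T[:3,:3]@np.array(P)+T[:3,3]; x,y=c[0]/-c[2],-c[1]/-c[2]
    k=1+d['k1']*(x*x+y*y); return d['cx']+d['f']*x*k,d['cy']+d['f']*y*k
E
python3 - <<'E'
from h import *
for n in ['top','side','wrist']:
    d=snap(n); cv2.imwrite(f'pics/{n}0.png',d['image']); print(n,d['fovy'],d['cx'],d['cy'],d['k1'],np.round(d['pose'],3).tolist())
s=bot.get_state();print(s)
E
```

```text
pics
top 43.680101539771016 312.8849998641546 242.562780154678 -0.16002531337442233 [[0.019, 0.994, -0.107, 0.403], [-1.0, 0.021, 0.013, -0.002], [0.015, 0.107, 0.994, 1.679], [0.0, 0.0, 0.0, 1.0]]
side 52.051315368627314 321.42253963013263 238.85201377743817 -0.045415734592153256 [[0.959, 0.13, -0.252, 0.226], [-0.284, 0.455, -0.844, -1.162], [0.005, 0.881, 0.473, 0.745], [0.0, 0.0, 0.0, 1.0]]
wrist 59.127348016396496 321.74189015785197 237.51480581516685 -0.07120853743064792 [[0.311, -0.912, -0.267, 0.129], [0.95, 0.298, 0.088, 0.642], [-0.001, -0.281, 0.96, 0.385], [0.0, 0.0, 0.0, 1.0]]
{'time': 0.15, 'joints': array([-1.23992574,  0.3216327 , -0.07008296,  1.45137293,  0.02262454,
        1.37078277, -0.05688815]), 'qvel': array([ 8.96055352e-04, -1.47559699e-03,  1.35344902e-03, -4.70627189e-03,
       -1.68454920e-04, -4.53233588e-04, -9.66697091e-05]), 'joint_torque': array([ 1.13612475e-04, -4.91798544e+01, -4.04723100e-01, -3.12873280e+01,
       -6.39058161e-02,  4.05091303e-02,  1.07588255e-04]), 'eef_pos': array([0.20240261, 0.61726129, 0.22173672]), 'eef_rot': array([-5.69353218e-05,  1.57704658e-01,  9.87486073e-01, -7.02503389e-04]), 'wrist_force': array([-0.286765  , -0.0554725 ,  0.03540637]), 'wrist_torque': array([-0.0196306 , -0.00431783,  0.00137411]), 'grasp_force': 0.0, 'finger_gap': 0.086935251378253}
```

View pics/top0.png

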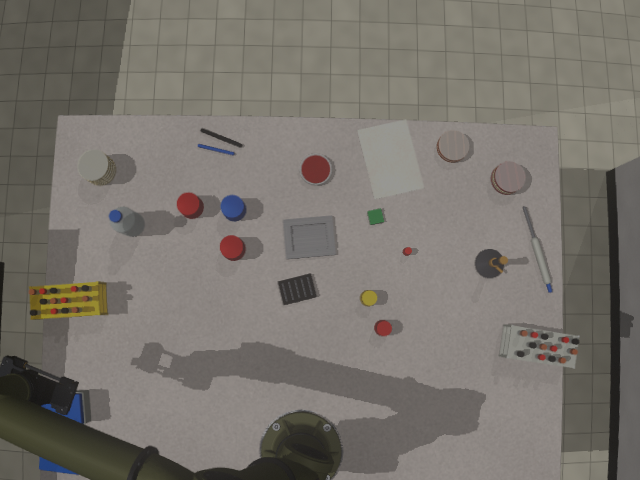

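View pics/side0.png

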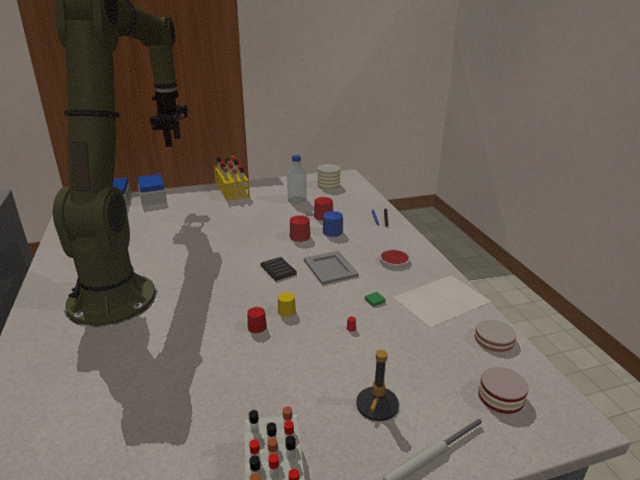

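The top view shows the stand at (310,238), the pad at (297,289), red pot1 at (407,251), yellow pot3 at (369,298), blue pot5 at (233,208) and the tile at (376,216). The bottle is at (125,220), the dish at (316,169) and the burner at (490,263). There is no orange or grey pot. Red look-alikes stand at (190,205), (232,247) and (383,328).

```bash
cat >> h.py <<'E'
HSV={'red':((0,140,60),(6,255,255)),'yellow':((22,120,80),(34,255,255)),'blue':((108,120,50),(125,255,255)),'green':((55,120,40),(85,255,255))}
def blobs(d,lo,hi,amin=30):
    m=cv2.inRange(cv2.cvtColor(d['image'],cv2.COLOR_BGR2HSV),lo,hi)
    c,_=cv2.findContours(m,cv2.RETR_EXTERNAL,cv2.CHAIN_APPROX_NONE)
    return sorted([k for k in c if cv2.contourArea(k)>amin],key=cv2.contourArea,reverse=True)
def cen(k):
    M=cv2.moments(k); return M['m10']/M['m00'],M['m01']/M['m00']
E
python3 - <<'E'
from h import *
d=snap('top');d2=snap('side')
for c,h in [('red',.015),('yellow',.03),('blue',.04),('green',.006)]:
    for dd in (d,d2):
        for k in blobs(dd,*HSV[c]):
            u,v=cen(k); print(c,np.round([u,v]),cv2.contourArea(k),np.round(onz(dd,u,v,h),3)[:2])
hsv=cv2.cvtColor(d['image'],cv2.COLOR_BGR2HSV)
print('stand px',hsv[222,310],hsv[238,310],hsv[200,270])
for name,lo,hi,h,box in [('pad',(0,0,0),(180,255,75),.012,(265,260,335,315)),('stand',(0,0,0),(180,255,150),.010,(275,205,345,265))]:
    m=np.zeros_like(d['image']);x0,y0,x1,y1=box;m[:]=255;m[y0:y1,x0:x1]=d['image'][y0:y1,x0:x1]
    k=blobs(dict(image=m),lo,hi)[0]; r=cv2.minAreaRect(k); P=np.array([onz(d,*p,h) for p in cv2.boxPoints(r)])
    print(name,r,np.round(P[:,:2],3).tolist(),np.round(P.mean(0),3),[round(np.linalg.norm(P[i]-P[i-1]),3) for i in (1,2)],[round(np.degrees(np.arctan2(*(P[i]-P[i-1])[1::-1])),1) for i in (1,2)])
E
```

```text
red [315. 168.] 461.5 [ 0.795 -0.025]
red [231. 247.] 373.0 [0.566 0.206]
red [188. 203.] 351.5 [0.685 0.334]
red [384. 328.] 145.5 [ 0.348 -0.224]
red [299. 228.] 378.5 [0.567 0.236]
red [256. 319.] 350.0 [ 0.348 -0.208]
red [322. 206.] 245.5 [0.686 0.377]
red [395. 257.] 230.5 [ 0.791 -0.024]
red [273. 460.] 112.5 [ 0.308 -0.607]
red [254. 446.] 98.5 [ 0.281 -0.568]
red [288. 427.] 95.5 [ 0.35  -0.544]
red [294. 474.] 86.5 [ 0.335 -0.642]
red [351. 324.] 84.5 [ 0.562 -0.288]
yellow [ 71. 301.] 2140.0 [0.402 0.654]
yellow [369. 298.] 178.0 [ 0.431 -0.179]
yellow [232. 185.] 654.0 [0.399 0.63 ]
yellow [286. 304.] 346.5 [ 0.427 -0.188]
blue [232. 206.] 363.0 [0.676 0.204]
blue [ 75. 409.] 248.0 [0.101 0.627]
blue [ 51. 466.] 213.0 [-0.064  0.694]
blue [115. 216.] 89.0 [0.643 0.535]
blue [215. 149.] 49.5 [0.838 0.259]
blue [ 48. 407.] 46.0 [0.103 0.706]
blue [332. 223.] 377.5 [0.666 0.188]
blue [150. 183.] 324.0 [0.096 0.72 ]
blue [120. 184.] 128.5 [-0.016  0.74 ]
green [375. 298.] 103.0 [ 0.661 -0.192]
stand px [  0   5 112] [ 15   5 113] [ 12  18 138]
pad ((297.0, 289.0), (24.25356101989746, 33.95498275756836), 75.96376037597656) [[0.471, 0.073], [0.496, -0.018], [0.431, -0.036], [0.406, 0.055]] [0.451 0.019 0.012] [np.float64(0.094), np.float64(0.067)] [np.float64(-74.8), np.float64(-164.8)]
stand ((309.5, 234.5), (59.0, 69.0), 90.0) [[0.687, 0.086], [0.691, -0.109], [0.524, -0.111], [0.52, 0.082]] [ 0.605 -0.013  0.01 ] [np.float64(0.195), np.float64(0.167)] [np.float64(-88.7), np.float64(-179.2)]
```

>>> arm_command:
  motion: "1 0 0 -0.3 1; 1 0 0 -0.3 1; 1 0 0 -0.3 1; 1 0 0 -0.3 1; 1 0 0 -0.3 1; 1 0 0 -0.3 1; 1 0 0 -0.2 0.6; 1 -1 0.2 0 0; 1 -1 0.2 0 0; 1 -1 0.2 0 0; 1 -1 0.2 0 0; 1 -1 0.2 0 0"

```text
time: 1.45
eef_pos: [0.2939, 0.4334, 0.3026]
eef_rot: [-0.0, 0.608, 0.794, 0.0]
wrist_force: [0.7, -0.2, 0.1]
finger_gap: 0.0873
grasp_force: 0.0
```

>>> arm_command:
  motion: "1 -1 0.2 0 0; 1 -1 0.2 0 0; 1 -1 0.2 0 0; 1 -1 0.2 0 0; 1 -1 0.2 0 0; 1 -1 0.2 0 0; 1 -1 0.2 0 0; 1 -1 0.2 0 0; 1 -1 0.2 0 0; 1 -1 0.2 0 0; 1 -1 0.2 0 0; 1 -1 0.2 0 0"

```text
time: 2.65
eef_pos: [0.5117, -0.0049, 0.3028]
eef_rot: [0.0, 0.608, 0.794, 0.001]
wrist_force: [1.6, -0.1, 0.4]
finger_gap: 0.0871
grasp_force: 0.0
```

>>> arm_command:
  motion: "1 0 0 0 0;1 0 0 0 0;1 0 0 0 0"

```text
time: 2.95
eef_pos: [0.5109, -0.0019, 0.3024]
eef_rot: [-0.0, 0.607, 0.795, 0.0]
wrist_force: [-0.3, -0.3, 0.6]
finger_gap: 0.087
grasp_force: 0.0
```

```bash
cat >> h.py <<'E'
def plan(x,y,z,yaw_deg):
    "turn (about tool z) so tool y lies at yaw_deg (mod 180), then shift: printed in row units"
    s=bot.get_state();M=rot(s['eef_rot']);p=s['eef_pos']
    a=np.degrees(np.arctan2(M[1,1],M[0,1])); dt=(a-yaw_deg+90)%180-90
    f=np.radians(yaw_deg+(0 if abs((a-dt-yaw_deg+180)%360-180)<1 else 180)); ty=np.array([np.cos(f),np.sin(f)]); tx=np.array([-ty[1],ty[0]])
    D=np.array([x,y])-p[:2]
    print('at',np.round(p,4),'yaw',round(a,2),'tilt',np.round(M[:2,2],4),'-> turn %.2f | x %.2f y %.2f z %.2f'%(np.radians(dt)/.15,D@tx/.04,D@ty/.04,(p[2]-z)/.04))
E
python3 - <<'E'
from h import *
d=snap('wrist');cv2.imwrite('pics/w1.png',d['image']);np.savez('w1.npz',**d)
plan(.451,.019,.2,15.2);s=bot.get_state();print(s['time'],np.round(s['joints'],2))
E
```

```text
at [ 0.5109 -0.0016  0.3024] yaw 15.28 tilt [-0.0004  0.0006] -> turn 0.01 | x 0.89 y -1.31 z 2.56
3.0 [-0.77 -0.03  0.71  1.68  0.02  1.48  0.21]
```

View pics/w1.png

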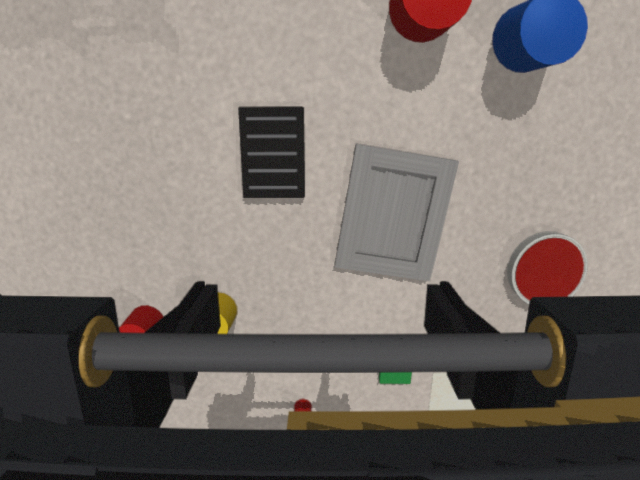

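The wrist view shows the pad with corners near (239,107) to (304,197), and the stand with corners (358,144), (457,159), (428,282) and (334,270). Next I measure both.

```bash
cat >> h.py <<'E'
def rect(d,lo,hi,h,box,pic=None):
    x0,y0,x1,y1=box; im=d['image'][y0:y1,x0:x1]
    m=cv2.inRange(cv2.cvtColor(im,cv2.COLOR_BGR2HSV),lo,hi)
    m=cv2.morphologyEx(cv2.morphologyEx(m,cv2.MORPH_CLOSE,np.ones((9,9))),cv2.MORPH_OPEN,np.ones((5,5)))
    k=max(cv2.findContours(m,cv2.RETR_EXTERNAL,cv2.CHAIN_APPROX_NONE)[0],key=cv2.contourArea)
    W=np.array([onz(d,p[0][0]+x0,p[0][1]+y0,h)[:2] for p in k]); r=cv2.minAreaRect((W*1000).astype(np.float32))
    c,(w,hh),a=r
    if w>hh: w,hh,a=hh,w,a-90
    a=(a+90)%180-90
    print('rect c',np.round(c,1),'short %.1f long %.1f, short-axis yaw %.2f'%(w,hh,a)); return m
E
python3 - <<'E'
from h import *
d=dict(np.load('w1.npz'))
rect(d,(0,0,0),(180,255,75),.012,(215,85,330,215))
hsv=cv2.cvtColor(d['image'],cv2.COLOR_BGR2HSV)
print(hsv[155,400],hsv[220,400],hsv[240,300],hsv[210,455])
for t in (10,14,18):
    m=rect(d,(0,0,60),(180,t,190),.010,(320,125,480,295))
P=[onz(d,u,v,.010)[:2] for u,v in [(358,144),(457,159),(428,282),(334,270)]]
P=np.array(P)*1000;print(np.round(P,1).tolist(),P.mean(0),[np.linalg.norm(P[i]-P[i-1]) for i in range(4)])
P=[onz(d,u,v,.012)[:2] for u,v in [(239,107),(303.5,107),(304.5,197.5),(244,198)]]
P=np.array(P)*1000;print(np.round(P,1).tolist(),P.mean(0))
E
```

```text
rect c [450.1  21.2] short 67.5 long 94.6, short-axis yaw 15.19
[ 30   8 131] [ 23   8 133] [ 15  29 174] [ 15  30 185]
rect c [596.2  -9.7] short 111.5 long 139.9, short-axis yaw 6.14
rect c [596.1  -9.5] short 112.4 long 140.7, short-axis yaw 6.07
rect c [596.4  -9.8] short 113.2 long 141.7, short-axis yaw 6.48
[[535.4, 54.1], [642.5, 67.6], [659.0, -74.9], [549.3, -89.2]] [596.55004602 -10.62289983] [np.float64(143.97574251753755), np.float64(107.99370315377728), np.float64(143.4183111293111), np.float64(110.59019776308419)]
[[405.8, 58.2], [470.3, 75.4], [495.3, -16.1], [431.7, -33.9]] [450.79541927  20.91785219]
```

Run:
```python
from h import *
plan(.4501,.0212,.0075,15.2)
```

```text
at [ 0.5109 -0.0016  0.3024] yaw 15.28 tilt [-0.0004  0.0006] -> turn 0.01 | x 0.95 y -1.32 z 7.37
```

>>> arm_command:
  motion: "1 0.5 -0.66 0.5 0; 1 0.45 -0.66 0.5 0; 1 0 0 1 0; 1 0 0 1 0; 1 0 0 1 0; 1 0 0 1 0; 1 0 0 1 0; 1 0 0 0.5 0; 1 0 0 0 0; 1 0 0 0 0"

```text
time: 4.0
eef_pos: [0.4505, 0.0205, 0.043]
eef_rot: [0.0, 0.607, 0.795, 0.0]
wrist_force: [0.5, -0.2, 0.5]
finger_gap: 0.0871
grasp_force: 0.0
```

Run:
```python
from h import *
plan(.4501,.0212,.0075,15.2)
```

```text
at [0.4505 0.0205 0.043 ] yaw 15.22 tilt [ 0.0001 -0.    ] -> turn 0.00 | x 0.02 y -0.01 z 0.89
```

>>> arm_command:
  motion: "1 0.02 0 0.5 0; 1 0 0 0.39 0; 1 0 0 0 0; 1 0 0 0 0; 0.6 0 0 0 0; 0.6 0 0 0 0; 0.6 0 0 0 0; 0.6 0 0 0 0; 0.6 0 0 0 0; 0.6 0 0 0 0; 0.6 0 0 0 0"
  force: 15

```text
time: 5.1
eef_pos: [0.4506, 0.0206, 0.0075]
eef_rot: [0.0, 0.608, 0.794, 0.0]
wrist_force: [-1.6, 1.2, 5.7]
finger_gap: 0.068
grasp_force: 15.0
```

>>> arm_command:
  motion: "0.6 0 0 -0.3 0; 0.6 0 0 -0.7 0; 0.6 0 0 -0.5 0; 0.6 0 0 0 0; 0.6 0 0 0 0"
  force: 25

```text
time: 5.6
eef_pos: [0.4502, 0.0206, 0.0672]
eef_rot: [0.0, 0.608, 0.794, 0.001]
wrist_force: [0.2, -0.3, -1.0]
finger_gap: 0.0674
grasp_force: 25.0
```

Run:
```python
from h import *
plan(.5962,-.0097,.018,6.2)
d=snap('wrist');cv2.imwrite('pics/w2.png',d['image'])
```

```text
at [0.4502 0.0206 0.0672] yaw 15.14 tilt [0.0007 0.0008] -> turn 1.04 | x -1.15 y 3.55 z 1.23
```

View pics/w2.png

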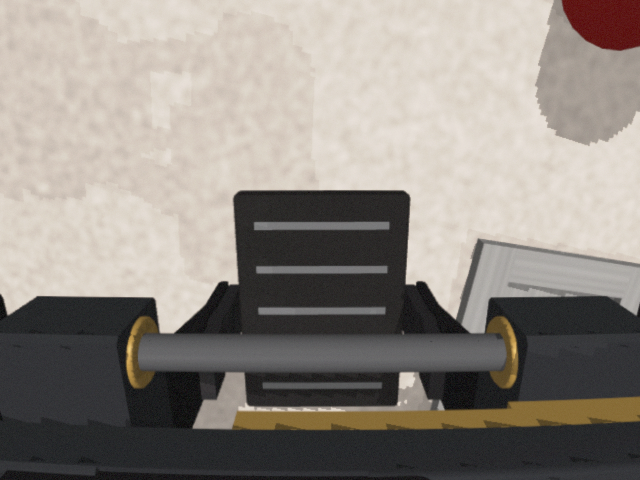

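The pad is held level and square. Its top-face corners are about (235,191), (409,191), (398,405) and (247,405), which I can hold against the TCP to get the camera bias.

Run:
```python
from h import *
d=snap('wrist'); s=bot.get_state();M=rot(s['eef_rot'])
P=np.array([onz(d,u,v,.0717) for u,v in [(235,191),(409,191),(398,405),(247,405)]])
L=(P-s['eef_pos'])@M*1000; print(np.round(L,1).tolist(),L.mean(0))
```

```text
[[49.7, -32.3, -5.5], [49.8, 33.6, -5.6], [-46.6, 34.7, -5.6], [-46.7, -32.8, -5.5]] [ 1.57772302  0.77719505 -5.58309715]
```

>>> arm_command:
  motion: "0.6 0 0 -0.2 0.5; 0.6 0 0 0 0.54; 0.6 -0.3 0.9 0 0; 0.6 -0.3 0.9 0 0; 0.6 -0.3 0.9 0 0; 0.6 -0.27 0.8 0 0; 0.6 0 0 0 0; 0.6 0 0 0 0; 0.6 0 0 0 0"

```text
time: 6.6
eef_pos: [0.5927, -0.0109, 0.0739]
eef_rot: [-0.001, 0.668, 0.744, -0.001]
wrist_force: [-0.1, -0.0, -0.6]
finger_gap: 0.0675
grasp_force: 25.0
```

Run:
```python
from h import *
plan(.5956,-.0114,.018,6.2)
d=snap('wrist');cv2.imwrite('pics/w3.png',d['image']);np.savez('w3.npz',**d)
```

```text
at [ 0.5927 -0.0109  0.0739] yaw 6.18 tilt [-0.0028  0.0001] -> turn -0.00 | x -0.02 y 0.07 z 1.40
```

View pics/w3.png

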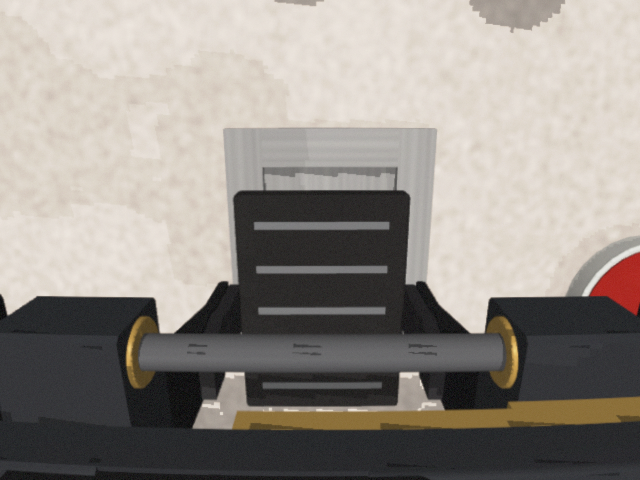

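The stand's far edge runs from (224,128) to (436,128) and the recess's far corners are at (263,168) and (397,168), square to the pad.

Run:
```python
from h import *
d=dict(np.load('w3.npz')); s=bot.get_state();M=rot(s['eef_rot'])
f=lambda u,v,z: np.round((onz(d,u,v,z)-s['eef_pos'])@M*1000,1)
print(f(223.5,128,.01),f(436.5,128,.01),f(263,167.5,.01),f(397,167.5,.01))
print([f(u,v,.0784) for u,v in [(235,191),(409,191),(398,405),(247,405)]])
```

```text
[ 70.7 -51.7  64.5] [70.8 60.  64.3] [ 49.9 -31.6  64.4] [50.  40.2 64.3]
[array([ 49.4, -33. ,  -4. ]), array([49.4, 33.1, -4.1]), array([-47.3,  34.2,  -4.2]), array([-47.5, -33.6,  -4.1])]
```

>>> arm_command:
  motion: "0.6 -0.015 0.095 0 0; 0.6 0 0 0 0; 0.6 0 0 0.5 0; 0.6 0 0 0.5 0; 0.6 0 0 0.28 0; 0.6 0 0 0 0; 0.6 0 0 0 0"

```text
time: 7.35
eef_pos: [0.5985, -0.0112, 0.0243]
eef_rot: [0.0, 0.668, 0.744, 0.0]
wrist_force: [-0.3, -0.8, -0.5]
finger_gap: 0.0672
grasp_force: 25.0
```

>>> arm_command:
  motion: "0.6 0 0 0.05 0; 0.6 0 0 0.05 0; 0.6 0 0 0.05 0; 0.6 0 0 0.05 0; 0.6 0 0 0.03 0;0.6 0 0 0 0"

```text
time: 7.95
eef_pos: [0.5981, -0.0112, 0.0143]
eef_rot: [-0.0, 0.668, 0.744, -0.0]
wrist_force: [-0.0, -1.0, -0.0]
finger_gap: 0.0673
grasp_force: 25.0
```

>>> arm_command:
  motion: "0.6 0 -0.02 0.03 0; 0.6 0 0 0.03 0; 0.6 0 0 0 0; 0.6 0 0 0 0"

```text
time: 8.35
eef_pos: [0.5975, -0.0113, 0.0122]
eef_rot: [0.0, 0.668, 0.744, 0.0]
wrist_force: [-0.4, -0.1, -1.1]
finger_gap: 0.0676
grasp_force: 25.0
```

>>> arm_command:
  motion: "0.9 0 0 0 0; 0.9 0 0 0 0; 0.9 0 0 0 0; 0.9 0 0 0 0; 0.9 0 0 -0.3 0; 0.9 0 0 -0.6 0; 0 0 0 0 0; 0 0 0 0 0; 0 0 0 0 0; 0 0 0 0 0; 0 0 0 0 0; 0 0 0 0 0"

```text
time: 9.55
eef_pos: [0.5971, -0.0114, 0.0477]
eef_rot: [-0.0, 0.668, 0.744, -0.0]
wrist_force: [0.0, -0.6, 0.3]
finger_gap: 0.0384
grasp_force: 0.0
```

Run:
```python
from h import *
s=bot.get_state();print(s['finger_gap']);plan(.597,-.0114,.016,6.2)
d=snap('wrist');cv2.imwrite('pics/w4.png',d['image'])
```

```text
0.038426673599406456
at [ 0.5971 -0.0114  0.0477] yaw 6.18 tilt [-0.0007 -0.0002] -> turn -0.00 | x -0.00 y -0.00 z 0.79
```

View pics/w4.png

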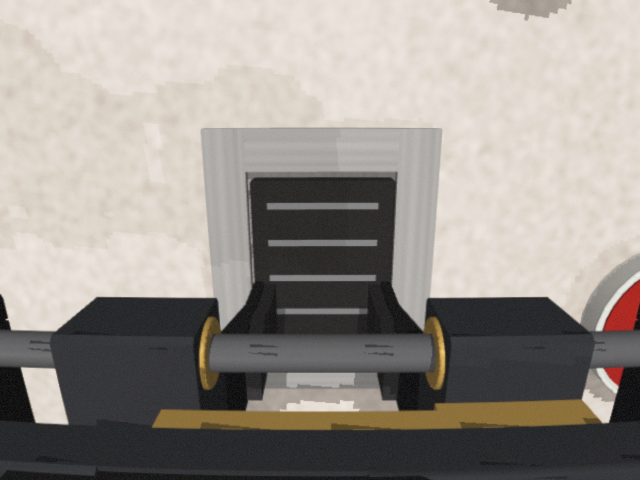

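The pad, with its top-face corners at (251,178) and (396,178), lies inside the recess. I press on it with the fingers shut.

>>> arm_command:
  motion: "0 0 0 0 0; 0 0 0 0 0; 0 0 0 0 0;0 0 0 0 0; 0 0 0 0.4 0; 0 0 0 0.3 0; 0 0 0 0.06 0; 0 0 0 0.03 0; 0 0 0 0.03 0; 0 0 0 0 0"

```text
time: 10.6
eef_pos: [0.5963, -0.0111, 0.0164]
eef_rot: [-0.002, 0.668, 0.744, -0.0]
wrist_force: [-6.9, 0.4, 17.1]
finger_gap: 0.0003
grasp_force: 8.8
```

>>> arm_command:
  motion: "0 0 0 0.05 0; 0 0 0 0 0; 0 0 0 0 0"

```text
time: 10.9
eef_pos: [0.5963, -0.0111, 0.0163]
eef_rot: [-0.002, 0.668, 0.744, -0.0]
wrist_force: [-13.4, 2.7, 31.3]
finger_gap: 0.0002
grasp_force: 15.5
```

>>> arm_command:
  motion: "0 0 0 -0.5 0; 0 0 0 -1 0; 1 -0.8 0 -1 0; 1 -1 -0.2 -1 0; 1 -1 -0.4 -1 0; 1 -1 -0.4 -1 0; 1 -1 -0.4 -1 0; 1 -1 -0.4 0 0; 1 -1 -0.4 0 0; 1 -0.6 0 0 0; 1 0 0 0 0; 1 0 0 0 0"

```text
time: 12.1
eef_pos: [0.5471, -0.2906, 0.2483]
eef_rot: [-0.001, 0.668, 0.744, -0.0]
wrist_force: [0.1, 1.4, 0.1]
finger_gap: 0.0722
grasp_force: 0.0
```

Run:
```python
from h import *
d=snap('wrist');cv2.imwrite('pics/w5.png',d['image']);np.savez('w5.npz',**d)
plan(.562,-.288,.02,6.2)
for c,h in [('red',.015),('yellow',.023),('blue',.031),('green',.006)]:
    for k in blobs(d,*HSV[c],amin=150):
        u,v=cen(k); print(c,np.round([u,v]),cv2.contourArea(k),cv2.boundingRect(k),np.round(onz(d,u,v,h),4)[:2])
```

```text
at [ 0.5477 -0.2894  0.2484] yaw 6.24 tilt [-0.0013  0.0012] -> turn 0.00 | x -0.00 y 0.36 z 5.71
red [106.  99.] 2793.0 (72, 74, 70, 51) [ 0.3408 -0.2187]
red [338. 196.] 444.5 (327, 183, 23, 27) [ 0.5623 -0.2861]
yellow [199.  59.] 2724.0 (168, 30, 64, 58) [ 0.4277 -0.177 ]
green [454. 111.] 1793.5 (431, 87, 46, 48) [ 0.6599 -0.196 ]
```

View pics/w5.png

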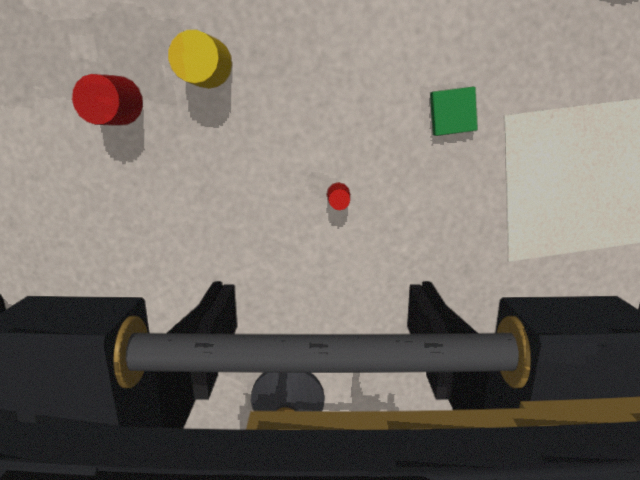

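Pot1's centre is near (338,196). Yellow pot3 is at (199,59), the tile at (454,111), and the burner at (287,390) is clear of the arm. I go for pot1.

>>> arm_command:
  motion: "1 0 0.34 1 0; 1 0 0 1 0; 1 0 0 1 0; 1 0 0 1 0; 1 0 0 1 0; 1 0 0 0.7 0; 1 0 0 0.26 0; 1 0 0 0 0; 1 0 0 0 0; 0.2 0 0 0 0; 0.2 0 0 0 0; 0.2 0 0 0 0"
  force: 10

```text
time: 13.35
eef_pos: [0.5617, -0.2894, 0.0122]
eef_rot: [0.001, 0.668, 0.744, 0.001]
wrist_force: [0.2, 0.2, 0.4]
finger_gap: 0.0704
grasp_force: 0.0
```

>>> arm_command:
  motion: "0.2 0 0 0 0; 0.2 0 0 0 0; 0.2 0 0 0 0; 0.2 0 0 0 0; 0.2 0 0 0 0; 0.2 0 0 0 0"

```text
time: 13.95
eef_pos: [0.561, -0.2891, 0.011]
eef_rot: [-0.0, 0.668, 0.744, 0.0]
wrist_force: [0.5, -0.1, -0.2]
finger_gap: 0.0235
grasp_force: 0.0
```

Run:
```python
from h import *
plan(.597,-.0114,.03,6.2)
```

```text
at [ 0.561  -0.2891  0.011 ] yaw 6.19 tilt [-0.      0.0001] -> turn -0.00 | x 6.81 y 1.65 z -0.47
```

>>> arm_command:
  motion: "0.2 0 0 0 0; 0.2 0 0 0 0; 0.2 0 0 -0.5 0; 0.2 0 0 -1 0; 0.2 0.5 0.2 -0.5 0; 0.2 1 0.25 0 0; 0.2 1 0.25 0 0; 0.2 1 0.25 0 0; 0.2 1 0.25 0 0; 0.2 1 0.25 0 0; 0.2 1 0.2 0 0; 0.2 0.3 0 0 0"

```text
time: 15.15
eef_pos: [0.5978, -0.0048, 0.0908]
eef_rot: [-0.001, 0.665, 0.747, 0.001]
wrist_force: [0.1, 0.3, -0.8]
finger_gap: 0.0214
grasp_force: 10.0
```

>>> arm_command:
  motion: "0.2 0 0 0 0; 0.2 0 0 0 0; 0.2 0 0 0 0"

```text
time: 15.45
eef_pos: [0.5971, -0.0145, 0.0913]
eef_rot: [0.001, 0.669, 0.743, -0.0]
wrist_force: [-1.1, 0.2, -0.4]
finger_gap: 0.0216
grasp_force: 10.0
```

Run:
```python
from h import *
plan(.597,-.0114,.028,6.2)
d=snap('wrist');cv2.imwrite('pics/w6.png',d['image'])
```

```text
at [ 0.5971 -0.0145  0.0913] yaw 5.98 tilt [ 0.0004 -0.0011] -> turn -0.03 | x 0.08 y 0.01 z 1.58
```

View pics/w6.png

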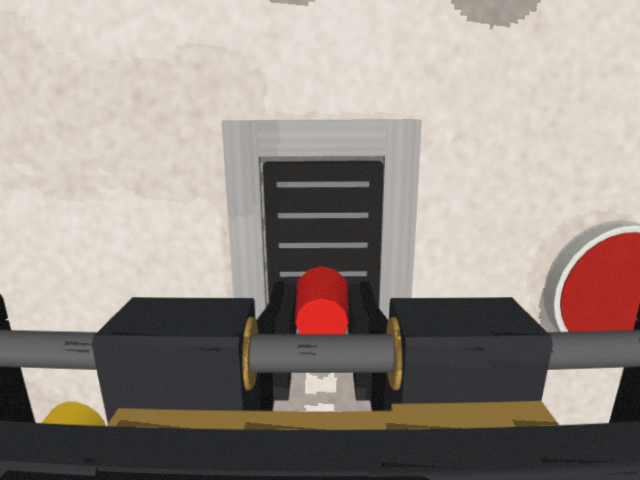

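The red pot hangs upright between the fingers at about (322,300), above the pad. I lower it.

>>> arm_command:
  motion: "0.2 0.07 0 0.5 0; 0.2 0 0 0.5 0; 0.2 0 0 0.45 0; 0.2 0 0 0 0; 0.2 0 0 0.03 0; 0.2 0 0 0.03 0; 0.2 0 0 0.03 0; 0.2 0 0 0 0; 0.2 0 0 0 0"

```text
time: 16.4
eef_pos: [0.5972, -0.0088, 0.0299]
eef_rot: [0.0, 0.668, 0.744, 0.0]
wrist_force: [-0.0, 0.6, -0.3]
finger_gap: 0.0213
grasp_force: 10.0
```

>>> arm_command:
  motion: "0.2 -0.05 0 0.03 0; 0.2 0 0 0.03 0; 0.2 0 0 0.02 0; 0.2 0 0 0 0; 0.2 0 0 0 0"

```text
time: 16.9
eef_pos: [0.5972, -0.0112, 0.0268]
eef_rot: [-0.0, 0.668, 0.744, 0.0]
wrist_force: [-2.0, -0.6, 5.3]
finger_gap: 0.0214
grasp_force: 10.2
```

>>> arm_command:
  motion: "0.5 0 0 0 0; 0.5 0 0 0 0; 0.5 0 0 0 0; 0.5 0 0 -0.3 0; 0.5 0 0 -1 0; 0.5 0 0 -1 0; 0.9 0 0 -0.3 1; 0.9 0 0 0 1; 0.9 0 0 0 1; 0.9 0 0 0 1; 0.9 0 0 0 0.2; 0.9 -0.8 -0.2 0 0"

```text
time: 18.1
eef_pos: [0.5766, -0.0307, 0.1306]
eef_rot: [0.001, 0.863, 0.504, 0.001]
wrist_force: [0.2, -0.2, 0.2]
finger_gap: 0.0769
grasp_force: 0.0
```

>>> arm_command:
  motion: "0.9 -1 -0.27 0 0; 0.9 -1 -0.27 0 0; 0.9 -1 -0.27 0 0; 0.9 -1 -0.27 0 0; 0.9 -0.9 -0.27 0 0; 0.9 0 0 0 0; 0.9 0 0 0 0; 0.9 0 0 0 0"

```text
time: 18.9
eef_pos: [0.4306, -0.1769, 0.1307]
eef_rot: [0.0, 0.865, 0.502, 0.001]
wrist_force: [0.8, -0.4, 0.5]
finger_gap: 0.0784
grasp_force: 0.0
```

Run:
```python
from h import *
plan(.4275,-.178,.012,-30)
d=snap('top')
for c,h in [('red',.04),('yellow',.023),('blue',.04),('green',.006)]:
    for k in blobs(d,*HSV[c],amin=8):
        u,v=cen(k)
        if 200<u<420: print(c,np.round([u,v],1),cv2.contourArea(k),np.round(onz(d,u,v,h),3)[:2])
```

```text
at [ 0.4306 -0.1769  0.1307] yaw -29.78 tilt [0.0011 0.0002] -> turn 0.03 | x -0.06 y -0.05 z 2.97
red [315.  168.5] 484.5 [ 0.787 -0.024]
red [231.  246.5] 372.0 [0.563 0.203]
red [308.4 235.1] 33.5 [ 0.599 -0.01 ]
blue [231.8 206.1] 361.0 [0.676 0.205]
blue [215.2 149. ] 47.5 [0.838 0.258]
```

>>> arm_command:
  motion: "0.95 -0.06 -0.05 0.8 0; 0.95 0 0 0.8 0; 0.95 0 0 0.8 0; 0.95 0 0 0.57 0; 0.95 0 0 0 0; 0.95 0 0 0 0; 0.45 0 0 0 0; 0.45 0 0 0 0; 0.45 0 0 0 0; 0.45 0 0 0 0; 0.45 0 0 0 0; 0.45 0 0 0 0"

```text
time: 20.15
eef_pos: [0.4271, -0.1786, 0.0117]
eef_rot: [0.0, 0.866, 0.501, 0.0]
wrist_force: [0.4, 0.2, 1.0]
finger_gap: 0.0439
grasp_force: 10.1
```

>>> arm_command:
  motion: "0.45 0 0 0 0; 0.45 0 0 0 0; 0.45 0 0 -0.5 0; 0.45 0 0 -1 0; 0.45 0 0 -1 0; 0.45 0 0 -0.5 0; 0.45 0 0 0 0; 0.45 0 0 0 0"

```text
time: 20.95
eef_pos: [0.4267, -0.1782, 0.1311]
eef_rot: [-0.001, 0.865, 0.501, 0.001]
wrist_force: [-0.7, 0.3, -0.1]
finger_gap: 0.0443
grasp_force: 10.0
```

Run:
```python
from h import *
plan(.598,-.011,.075,-10)
d=snap('wrist');cv2.imwrite('pics/w7.png',d['image'])
```

```text
at [ 0.4267 -0.1782  0.1311] yaw -29.88 tilt [0.0004 0.0014] -> turn -2.31 | x 4.86 y 3.49 z 1.40
```

View pics/w7.png

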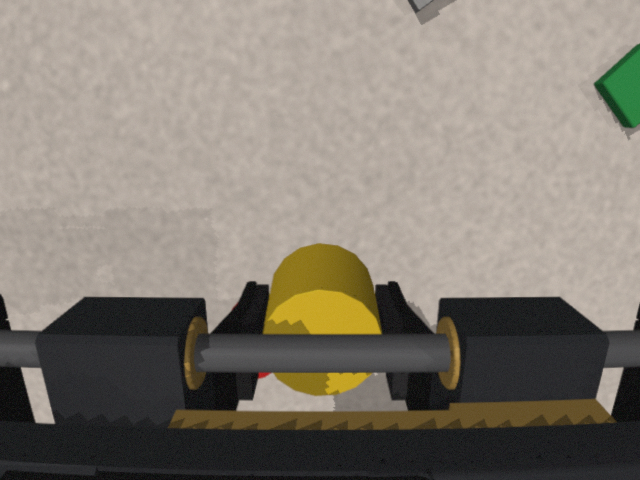

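The yellow pot is gripped upright with its top disc centred near (322,342). I work out its offset from the TCP and the way to pot1.

Run:
```python
from h import *
d=snap('wrist'); s=bot.get_state();M=rot(s['eef_rot'])
print(np.round((onz(d,322,342.5,s['eef_pos'][2]+.034)-s['eef_pos'])@M*1000,1))
plan(.598,-.011,.085,-10)
```

```text
[  2.2   0.3 -34. ]
at [ 0.4257 -0.1784  0.1302] yaw -29.91 tilt [-0.0025 -0.0002] -> turn -2.32 | x 4.87 y 3.52 z 1.13
```

>>> arm_command:
  motion: "0.45 0 0 0 -1; 0.45 0 0 0 -1; 0.45 0 0 0 -0.32; 0.45 0.8 0.58 0 0; 0.45 0.8 0.58 0 0; 0.45 0.8 0.58 0 0; 0.45 0.8 0.58 0 0; 0.45 0.8 0.58 0 0; 0.45 0.8 0.58 0 0; 0.45 0 0 0 0; 0.45 0 0 0 0; 0.45 0 0 0 0"

```text
time: 22.25
eef_pos: [0.5958, -0.0154, 0.1301]
eef_rot: [-0.0, 0.767, 0.642, -0.002]
wrist_force: [-0.3, -0.5, -0.3]
finger_gap: 0.0438
grasp_force: 10.0
```

Run:
```python
from h import *
plan(.598,-.0115,.030,-10)
```

```text
at [ 0.5958 -0.0154  0.1301] yaw -10.09 tilt [-0.0026 -0.0018] -> turn -0.01 | x 0.11 y 0.04 z 2.50
```

>>> arm_command:
  motion: "0.45 0.09 0.02 0 0; 0.45 0 0 0 0; 0.45 0 0 0.5 0; 0.45 0 0 0.5 0; 0.45 0 0 0.5 0; 0.45 0 0 0.5 0; 0.45 0 0 0.3 0; 0.45 0 0 0.1 0; 0.45 0 0 0 0; 0.45 0 0 0 0; 0.45 0 0 0 0"

```text
time: 23.35
eef_pos: [0.5993, -0.0103, 0.0365]
eef_rot: [0.0, 0.766, 0.643, 0.001]
wrist_force: [1.0, -0.6, 0.1]
finger_gap: 0.0442
grasp_force: 10.0
```

Free so far, with the mouth at about z = 0.025 around pot1. I lower to contact.

>>> arm_command:
  motion: "0.45 -0.02 -0.03 0.06 0; 0.45 0 0 0.06 0; 0.45 0 0 0.06 0; 0.45 0 0 0.02 0; 0.45 0 0 0.02 0; 0.45 0 0 0 0; 0.45 0 0 0 0"

```text
time: 24.05
eef_pos: [0.5972, -0.0108, 0.0276]
eef_rot: [-0.0, 0.766, 0.643, 0.0]
wrist_force: [-4.0, 1.5, 6.3]
finger_gap: 0.0442
grasp_force: 10.2
```

>>> arm_command:
  motion: "0.65 0 0 0 0; 0.65 0 0 0 0; 0.65 0 0 0 0; 0.65 0 0 -0.3 0; 0.65 0 0 -1 0; 0.65 0 0 -1 0; 1 0 0 -1 -1; 1 0 0 -1 -1; 1 0 0 0 -1; 1 0.9 0.6 -0.2 -0.14; 1 0.8 0.6 -0.2 0; 1 0.8 0.5 0 0"

```text
time: 25.25
eef_pos: [0.6352, 0.1058, 0.217]
eef_rot: [0.001, 0.595, 0.804, 0.002]
wrist_force: [-0.1, -0.2, -0.2]
finger_gap: 0.0862
grasp_force: 0.0
```

>>> arm_command:
  motion: "1 0 0 0 0; 1 0 0 0 0; 1 0 0 0 0"

```text
time: 25.55
eef_pos: [0.6337, 0.1026, 0.2152]
eef_rot: [0.0, 0.596, 0.803, -0.0]
wrist_force: [-0.5, -0.9, 0.5]
finger_gap: 0.0873
grasp_force: 0.0
```

Run:
```python
from h import *
d=snap('wrist');cv2.imwrite('pics/w8.png',d['image']);np.savez('w8.npz',**d)
for c,h in [('blue',.035)]:
    for k in blobs(d,*HSV[c],amin=300):
        u,v=cen(k); print(c,np.round([u,v]),cv2.contourArea(k),cv2.boundingRect(k),np.round(onz(d,u,v,h),4)[:2])
plan(.672,.2,.2,17)
t=snap('top')
for c,h in [('yellow',.04),('blue',.035),('green',.006)]:
    for k in blobs(t,*HSV[c],amin=30):
        u,v=cen(k)
        if 150<u<450: print(c,np.round([u,v],1),cv2.contourArea(k),np.round(onz(t,u,v,h),3)[:2])
```

```text
blue [409. 102.] 6669.0 (360, 56, 97, 91) [0.6733 0.2059]
blue [606. 102.] 1175.5 (569, 45, 71, 110) [0.8262 0.2555]
at [0.6337 0.1023 0.2152] yaw 16.86 tilt [ 0.0004 -0.0005] -> turn -0.02 | x 2.06 y 1.63 z 0.38
yellow [308.5 235.2] 196.5 [ 0.599 -0.01 ]
blue [214.8 148.9] 49.5 [0.84 0.26]
```

View pics/w8.png

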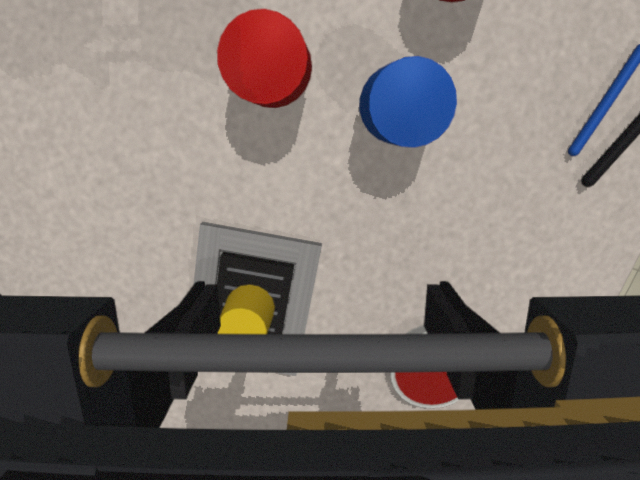

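The blue pot's top disc is centred near (411,101) and the red look-alike's near (264,57). The yellow pot stands on the pad at (246,315).

Run:
```python
from h import *
d=dict(np.load('w8.npz'))
k=blobs(d,*HSV['blue'],amin=300)[0]
import numpy as np
print(cv2.minEnclosingCircle(k))
for (u,v) in [(411,101),(264,57)]: print(np.round(onz(d,u,v,.062),4))
print(np.round(onz(d,246,327,.062),4))
```

```text
((407.548583984375, 101.05060577392578), 48.9577751159668)
[0.67   0.2046 0.062 ]
[0.5612 0.2026 0.062 ]
[ 0.6005 -0.0049  0.062 ]
```

>>> arm_command:
  motion: "1 0.7 0.54 0 0; 1 0.7 0.54 0 0; 1 0.75 0.54 0 0; 1 0 0 0.8 0; 1 0 0 0.8 0; 1 0 0 0.8 0; 1 0 0 0 0; 1 0 0 0 0; 1 0 0 0 0"

```text
time: 26.55
eef_pos: [0.6721, 0.2052, 0.1212]
eef_rot: [0.001, 0.595, 0.804, 0.001]
wrist_force: [-0.2, 0.1, 0.7]
finger_gap: 0.0872
grasp_force: 0.0
```

Run:
```python
from h import *
plan(.6705,.2035,.015,17)
```

```text
at [0.6721 0.2052 0.1212] yaw 16.97 tilt [0.0034 0.001 ] -> turn -0.00 | x -0.03 y -0.05 z 2.66
```

>>> arm_command:
  motion: "1 -0.02 -0.02 0.7 0; 1 0 0 0.7 0; 1 0 0 0.7 0; 1 0 0 0.5 0; 1 0 0 0 0; 1 0 0 0 0; 0.7 0 0 0 0; 0.7 0 0 0 0; 0.7 0 0 0 0; 0.7 0 0 0 0; 0.7 0 0 0 0; 0.7 0 0 0 0"
  force: 15

```text
time: 27.75
eef_pos: [0.6706, 0.2048, 0.0154]
eef_rot: [0.0, 0.595, 0.804, 0.001]
wrist_force: [0.7, 0.5, 3.4]
finger_gap: 0.0654
grasp_force: 15.1
```

>>> arm_command:
  motion: "0.7 0 0 0 0; 0.7 0 0 -0.5 0; 0.7 0 0 -1 0; 0.7 0 0 -1 0; 0.7 0 0 -0.5 0; 0.7 0 0 0 0; 0.7 0 0 0 0; 0.7 0 0 0 0"

```text
time: 28.55
eef_pos: [0.6689, 0.2046, 0.133]
eef_rot: [-0.001, 0.595, 0.804, -0.001]
wrist_force: [-0.3, -0.8, -2.0]
finger_gap: 0.0653
grasp_force: 15.0
```

Run:
```python
from h import *
plan(.598,-.011,.14,0)
d=snap('wrist');cv2.imwrite('pics/w9.png',d['image'])
k=blobs(d,*HSV['blue'],amin=3000)[0];print(cv2.boundingRect(k))
```

```text
at [0.6689 0.2046 0.133 ] yaw 17.02 tilt [-0.0028 -0.0007] -> turn 1.98 | x -5.39 y -1.77 z -0.18
(229, 223, 187, 112)
```

View pics/w9.png

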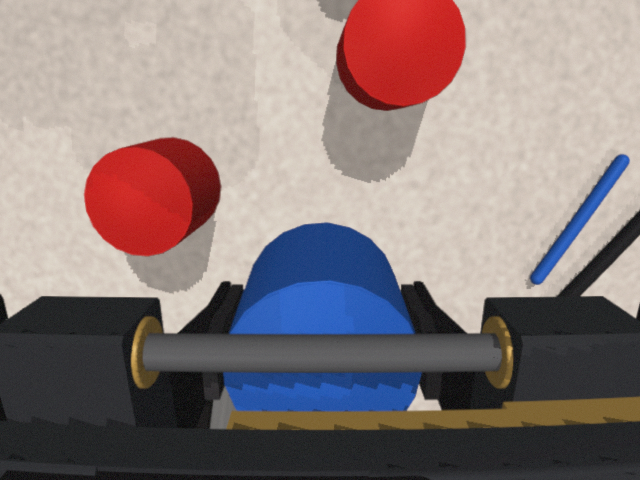

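The blue pot is held upright. The far edge of its top disc is at (322,281) and of its mouth at (322,223). I compute the centring offset.

Run:
```python
from h import *
d=snap('wrist'); s=bot.get_state();M=rot(s['eef_rot']);z=s['eef_pos'][2]
print(np.round((onz(d,322,281,z+.047)-s['eef_pos'])@M*1000-[32,0,0],1),np.round((onz(d,322,223,z-.015)-s['eef_pos'])@M*1000-[34,0,0],1))
plan(.5972,-.0105,.14,0)
```

```text
[ -1.7   0.3 -47. ] [-1.9  0.3 15. ]
at [0.669  0.2045 0.1329] yaw 17.02 tilt [-0.0028 -0.001 ] -> turn 1.98 | x -5.38 y -1.80 z -0.18
```

>>> arm_command:
  motion: "0.7 0 0 -0.2 1; 0.7 0 0 0 0.98; 0.7 -0.76 -0.26 0 0; 0.7 -0.76 -0.26 0 0; 0.7 -0.76 -0.26 0 0; 0.7 -0.76 -0.26 0 0; 0.7 -0.76 -0.26 0 0; 0.7 -0.76 -0.26 0 0; 0.7 -0.7 -0.24 0 0; 0.7 0 0 0 0; 0.7 0 0 0 0; 0.7 0 0 0 0"

```text
time: 29.85
eef_pos: [0.5982, -0.0042, 0.1421]
eef_rot: [-0.0, 0.706, 0.708, -0.0]
wrist_force: [-0.1, -0.7, -0.2]
finger_gap: 0.0653
grasp_force: 15.0
```

Run:
```python
from h import *
plan(.5972,-.007,.04,0)
```

```text
at [ 0.5982 -0.0042  0.1421] yaw 0.1 tilt [-0.0007  0.0005] -> turn 0.01 | x -0.07 y -0.03 z 2.55
```

>>> arm_command:
  motion: "0.7 -0.06 -0.03 0 0; 0.7 0 0 0 0; 0.7 0 0 0.5 0; 0.7 0 0 0.5 0; 0.7 0 0 0.5 0; 0.7 0 0 0.5 0; 0.7 0 0 0.3 0; 0.7 0 0 0.1 0; 0.7 0 0 0 0; 0.7 0 0 0 0"

```text
time: 30.85
eef_pos: [0.5976, -0.0083, 0.0475]
eef_rot: [0.0, 0.707, 0.707, 0.001]
wrist_force: [-0.8, 0.3, 0.5]
finger_gap: 0.0654
grasp_force: 15.0
```

>>> arm_command:
  motion: "0.7 0 0 0.1 0; 0.7 0 0 0.1 0; 0.7 0 0 0.1 0; 0.7 0 0 0.05 0; 0.7 0 0 0.03 0; 0.7 0 0 0.02 0; 0.7 0 0 0 0; 0.7 0 0 0 0"

```text
time: 31.65
eef_pos: [0.5967, -0.0081, 0.0314]
eef_rot: [-0.001, 0.707, 0.707, 0.0]
wrist_force: [-3.0, 0.2, 6.6]
finger_gap: 0.0655
grasp_force: 15.1
```

>>> arm_command:
  motion: "1 0 0 0 0; 1 0 0 0 0; 1 0 0 0 0; 1 0 0 -0.3 0; 1 0 0 -1 0; 1 0 0 -1 0; 1 0 0 -1 0; 1 0 0 -1 0; 1 -0.9 0.1 -0.2 0; 1 -1 0.1 0 0; 1 -1 0.1 0 0; 1 -1 0.1 0 0"

```text
time: 32.85
eef_pos: [0.6132, -0.1655, 0.2118]
eef_rot: [0.0, 0.707, 0.707, 0.001]
wrist_force: [0.0, -0.2, 0.2]
finger_gap: 0.087
grasp_force: 0.0
```

>>> arm_command:
  motion: "1 -1 0.1 0 0; 1 -1 0.1 0 0; 1 -1 0.1 0 0; 1 0 0 0 0; 1 0 0 0 0; 1 0 0 0 0"

```text
time: 33.45
eef_pos: [0.6255, -0.2826, 0.2109]
eef_rot: [-0.0, 0.707, 0.708, 0.001]
wrist_force: [0.8, 0.2, 0.0]
finger_gap: 0.0867
grasp_force: 0.0
```

Run:
```python
from h import *
d=snap('wrist');cv2.imwrite('pics/w10.png',d['image']);np.savez('w10.npz',**d)
t=snap('top')
for c,h in [('blue',.05),('green',.006)]:
    for k in blobs(t,*HSV[c],amin=30):
        u,v=cen(k)
        if 150<u<450: print(c,np.round([u,v],1),cv2.contourArea(k),np.round(onz(t,u,v,h),3)[:2])
plan(.66,-.196,.03,0)
k=blobs(d,*HSV['green'],200)[0]; x,y,w,h=cv2.boundingRect(k); print(x,y,w,h)
rect(d,(55,170,85),(85,255,255),.012,(x-8,y-8,x+w+8,y+h+8))
rect(d,*HSV['green'],.012,(x-8,y-8,x+w+8,y+h+8))
```

```text
blue [311.9 228.6] 379.5 [ 0.616 -0.019]
blue [215.1 148.9] 44.5 [0.836 0.257]
at [ 0.6258 -0.2819  0.2109] yaw 0.17 tilt [0.0005 0.0011] -> turn 0.02 | x 2.15 y 0.86 z 4.52
335 75 56 58
rect c [ 659.  -196.4] short 37.6 long 37.6, short-axis yaw 14.77
rect c [ 659.1 -196.3] short 38.7 long 39.1, short-axis yaw -76.11
```

View pics/w10.png

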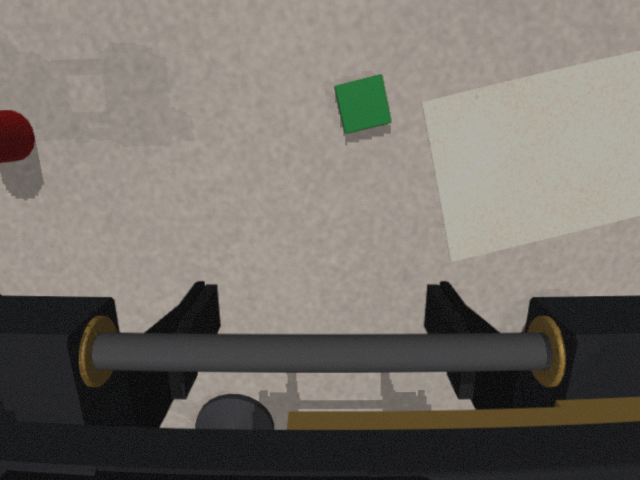

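The tile is at (362,104), turned about 14 degrees. In the top view the blue pot seems to stand about 1 cm off, so I will check that before placing the tile. First the tile.

Run:
```python
from h import *
plan(.6586,-.198,.004,14.4)
d=snap('side');cv2.imwrite('pics/s2.png',d['image'][150:350,220:480])
t=snap('top');k=[k for k in blobs(t,*HSV['blue'],200) if 280<cen(k)[0]<340][0];print(cv2.boundingRect(k),cv2.minEnclosingCircle(k),[np.round(onz(t,*cv2.minEnclosingCircle(k)[0],h),3) for h in (.05,.075)])
```

```text
at [ 0.6258 -0.2819  0.2109] yaw 0.17 tilt [0.0005 0.0011] -> turn -1.66 | x 1.83 y 1.32 z 5.17
(301, 217, 23, 23) ((311.7341003417969, 228.5838165283203), 11.607155799865723) [array([ 0.616, -0.018,  0.05 ]), array([ 0.613, -0.018,  0.075])]
```

View pics/s2.png

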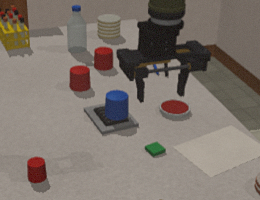

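The side view shows the blue pot upright on the pad but off centre towards +x. It has probably been knocked, so I look closely and re-centre it first.

>>> arm_command:
  motion: "1 0.8 -0.1 0 0; 1 0.8 -0.1 0 0; 1 0.8 -0.1 0 0; 1 0.8 -0.1 0 0; 1 0.8 -0.1 0 0; 1 0.5 -0.1 0 0; 1 0 0 0 0; 1 0 0 0 0; 1 0 0 0 0;1 0 0 0 0"

```text
time: 34.65
eef_pos: [0.6008, -0.1059, 0.2109]
eef_rot: [0.0, 0.708, 0.706, -0.0]
wrist_force: [-0.3, -0.2, 0.3]
finger_gap: 0.087
grasp_force: 0.0
```

Run:
```python
from h import *
d=snap('wrist');cv2.imwrite('pics/w11.png',d['image']);np.savez('w11.npz',**d)
k=blobs(d,*HSV['blue'],1000)[0];print(cv2.boundingRect(k))
plan(.6,-.01,.2,0)
```

```text
(291, 47, 95, 100)
at [ 0.6008 -0.1057  0.2108] yaw -0.13 tilt [ 0.0002 -0.0006] -> turn -0.01 | x 2.39 y -0.02 z 0.27
```

View pics/w11.png

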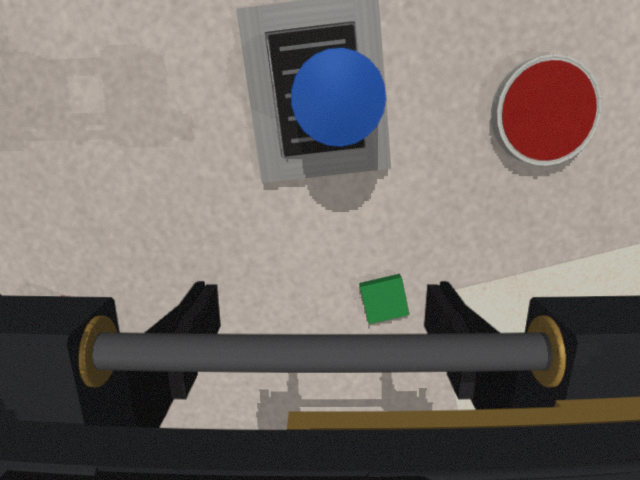

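The blue pot's disc is centred at (338,97). The pad's corners are about (267,33), (356,22) and (285,157).

Run:
```python
from h import *
d=dict(np.load('w11.npz'))
print('blue',np.round(onz(d,338.5,97,.079),4))
P=[onz(d,u,v,.016) for u,v in [(267,33),(356,22),(285,157)]];print(np.round(P,4).tolist(),np.round((P[1]+P[2])/2,4))
S=[onz(d,u,v,.010) for u,v in [(238,8),(379,0),(264,188),(390,170)]];print(np.round(S,4).tolist(),np.round((S[1]+S[2])/2,4))
plan(.605,-.017,.031,0)
```

```text
blue [ 0.6122 -0.017   0.079 ]
[[0.5581, 0.0342, 0.016], [0.6279, 0.0421, 0.016], [0.5702, -0.0629, 0.016]] [ 0.599  -0.0104  0.016 ]
[[0.5349, 0.0543, 0.01], [0.6462, 0.0597, 0.01], [0.5507, -0.0901, 0.01], [0.6596, -0.0746, 0.01]] [ 0.5985 -0.0152  0.01  ]
at [ 0.6008 -0.1057  0.2108] yaw -0.13 tilt [ 0.0002 -0.0006] -> turn -0.01 | x 2.22 y 0.11 z 4.49
```

>>> arm_command:
  motion: "1 0.75 0.1 0.5 0; 1 0.75 0.1 0.5 0; 1 0.68 0.06 0.5 0; 1 0 0 0 0; 1 0 0 0 0; 1 0 0 0.5 0; 1 0 0 0 0; 1 0 0 0 0"

```text
time: 35.5
eef_pos: [0.6114, -0.0189, 0.1315]
eef_rot: [0.0, 0.708, 0.706, -0.0]
wrist_force: [0.3, -0.3, 0.3]
finger_gap: 0.0871
grasp_force: 0.0
```

Run:
```python
from h import *
plan(.6114,-.0186,.0314,0)
```

```text
at [ 0.6114 -0.0189  0.1315] yaw -0.15 tilt [ 0.0005 -0.0005] -> turn -0.02 | x 0.01 y 0.00 z 2.50
```

>>> arm_command:
  motion: "1 0 0 0.6 0; 1 0 0 0.6 0; 1 0 0 0.6 0; 1 0 0 0.5 0; 1 0 0 0.18 0; 1 0 0 0 0; 0.7 0 0 0 0; 0.7 0 0 0 0; 0.7 0 0 0 0; 0.7 0 0 0 0; 0.7 0 0 0 0; 0.7 0 0 0 0"

```text
time: 36.7
eef_pos: [0.6119, -0.0169, 0.0322]
eef_rot: [0.0, 0.707, 0.707, 0.001]
wrist_force: [-0.6, -0.3, 4.3]
finger_gap: 0.0655
grasp_force: 15.0
```

>>> arm_command:
  motion: "0.7 0 0 0 0; 0.7 0 0 -0.05 0; 0.7 0.05 -0.1 0 0; 0.7 0.05 -0.1 0 0; 0.7 0.05 -0.1 0 0; 0.7 0.015 -0.025 0 0; 0.7 0 0 0 0; 0.7 0 0 0 0; 0.7 0 0 0 0"

```text
time: 37.6
eef_pos: [0.5985, -0.0104, 0.0335]
eef_rot: [0.0, 0.707, 0.707, 0.0]
wrist_force: [0.4, -0.4, 0.3]
finger_gap: 0.0655
grasp_force: 15.0
```

Now I lower, release, back off and look from the viewing spot.

>>> arm_command:
  motion: "0.7 0 0 0.05 0; 0.7 0 0 0.01 0; 0.7 0 0 0 0; 1 0 0 0 0; 1 0 0 0 0; 1 0 0 0 0; 1 0 0 -0.3 0; 1 0 0 -1 0; 1 0 0 -1 0; 1 0 0 -1 0; 1 0 0 -1 0; 1 0 0 0 0"

```text
time: 38.8
eef_pos: [0.6017, -0.0114, 0.2096]
eef_rot: [0.003, 0.707, 0.707, 0.004]
wrist_force: [1.3, -1.1, -0.2]
finger_gap: 0.0871
grasp_force: 0.0
```

>>> arm_command:
  motion: "1 -0.8 0.1 -0.2 0; 1 -0.9 0 0 0; 1 -0.9 0 0 0; 1 -0.9 0 0 0; 1 -0.9 0 0 0; 1 -0.9 0 0 0; 1 0 0 0 0; 1 0 0 0 0; 1 0 0 0 0; 1 0 0 0 0"

```text
time: 39.8
eef_pos: [0.6029, -0.2204, 0.2109]
eef_rot: [-0.0, 0.706, 0.708, 0.0]
wrist_force: [0.6, 0.2, 0.7]
finger_gap: 0.0869
grasp_force: 0.0
```

Run:
```python
from h import *
d=snap('wrist');cv2.imwrite('pics/w12.png',d['image']);np.savez('w12.npz',**d)
k=blobs(d,*HSV['blue'],1000)[0];u,v=cen(k);print(cv2.boundingRect(k),np.round(onz(d,u,v,.079),4))
m=blobs(d,(0,0,0),(180,255,70),300)
k=blobs(d,*HSV['green'],200)[0]; x,y,w,h=cv2.boundingRect(k); print(x,y,w,h,cen(k))
rect(d,*HSV['green'],.012,(x-8,y-8,x+w+8,y+h+8))
plan(.6586,-.198,.004,14.4)
t=snap('top')
for k in blobs(t,*HSV['blue'],200)+blobs(t,*HSV['green'],30): print(np.round(cen(k),1),np.round(onz(t,*cen(k),.05),3))
```

```text
Traceback (most recent call last):
IndexError: list index out of range
```

View pics/w12.png

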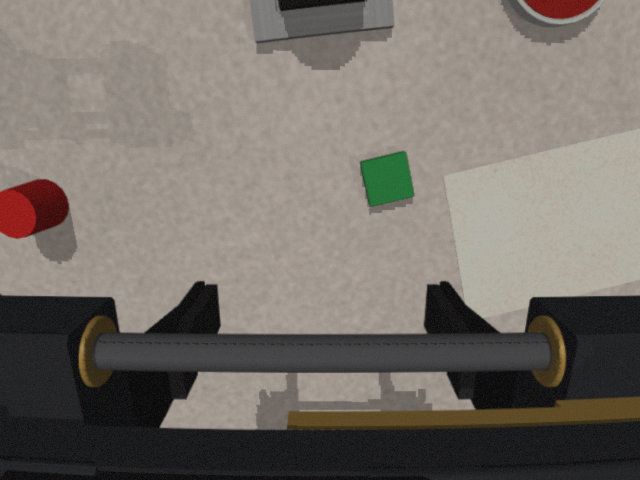

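I have used up the picture allowance, in fact going one past it with that last view, so from here I work from numbers only. The view shows the tile at (387,180), still in its place.

Run:
```python
from h import *
d=dict(np.load('w12.npz'))
k=blobs(d,*HSV['green'],200)[0]; x,y,w,h=cv2.boundingRect(k); print(x,y,w,h,cen(k))
rect(d,*HSV['green'],.012,(x-8,y-8,x+w+8,y+h+8))
plan(.6586,-.198,.004,14.4)
t=snap('top')
for k in blobs(t,*HSV['blue'],200)+blobs(t,*HSV['green'],30): print(np.round(cen(k),1),cv2.contourArea(k),np.round(onz(t,*cen(k),.05),3))
```

```text
361 152 53 54 (386.9566826478257, 178.50248128522162)
rect c [ 658.9 -195.9] short 39.0 long 39.6, short-axis yaw 13.86
at [ 0.6029 -0.2205  0.211 ] yaw 0.16 tilt [0.     0.0007] -> turn -1.66 | x 0.20 y 1.49 z 5.17
[ 60.2 409.7] 1181.5 [0.099 0.666 0.05 ]
[ 59.6 456.3] 1178.5 [-0.031  0.666  0.05 ]
[309.3 233.3] 389.0 [ 0.603 -0.012  0.05 ]
[375.4 216.3] 127.0 [ 0.654 -0.193  0.05 ]
```

>>> arm_command:
  motion: "1 0 0 0 -0.82; 1 0 0 0 -0.82; 1 0.1 0.75 1 0; 1 0.1 0.73 1 0; 1 0 0 1 0; 1 0 0 1 0; 1 0 0 0.5 0; 1 0 0 0 0; 1 0 0 0 0; 1 0 0 0 0"

```text
time: 40.9
eef_pos: [0.6594, -0.201, 0.034]
eef_rot: [0.002, 0.615, 0.789, 0.001]
wrist_force: [1.2, 0.3, 0.2]
finger_gap: 0.0871
grasp_force: 0.0
```

Run:
```python
from h import *
plan(.6583,-.1977,.0045,14.2)
```

```text
at [ 0.6594 -0.201   0.034 ] yaw 14.1 tilt [ 0.0042 -0.001 ] -> turn -0.01 | x 0.09 y -0.01 z 0.74
```

>>> arm_command:
  motion: "1 0.06 0 0.4 0; 1 0 0 0.32 0; 1 0 0 0 0; 1 0 0 0 0; 0.35 0 0 0 0; 0.35 0 0 0 0; 0.35 0 0 0 0; 0.35 0 0 0 0; 0.35 0 0 0 0; 0.35 0 0 0 0; 0.35 0 0 0 0; 0.35 0 0 0 0"
  force: 10

```text
time: 42.1
eef_pos: [0.6572, -0.1978, 0.0024]
eef_rot: [0.0, 0.615, 0.789, 0.0]
wrist_force: [0.8, 1.1, -0.6]
finger_gap: 0.0398
grasp_force: 10.0
```

>>> arm_command:
  motion: "0.35 0 0 0 0; 0.35 0 0 -0.5 0; 0.35 0 0 -1 0; 0.35 0 0 -1 0; 0.35 0 0 -1 0; 0.35 0 0 0 0; 0.35 0 0 0 0; 0.35 0 0 0 0"

```text
time: 42.9
eef_pos: [0.6566, -0.1974, 0.1419]
eef_rot: [-0.001, 0.615, 0.789, 0.0]
wrist_force: [-0.1, -0.4, -0.8]
finger_gap: 0.0401
grasp_force: 10.0
```

Run:
```python
from h import *
d=snap('wrist');s=bot.get_state();M=rot(s['eef_rot'])
k=blobs(d,*HSV['green'],100)
for q in k: print(cv2.boundingRect(q),cv2.contourArea(q))
x,y,w,h=cv2.boundingRect(k[0])
print(np.round((onz(d,x+w/2,y,s['eef_pos'][2]+.0075)-s['eef_pos'])@M*1000,1))
plan(.5985,-.012,.11,0)
```

```text
(271, 261, 102, 74) 7118.0
[22.1  0.6 -7.5]
at [ 0.6563 -0.1974  0.1413] yaw 14.1 tilt [-0.002   0.0009] -> turn 1.64 | x 4.63 y -1.45 z 0.78
```

>>> arm_command:
  motion: "0.35 0 0 0 0.82; 0.35 0 0 0 0.82; 0.35 0.77 -0.24 0 0; 0.35 0.77 -0.24 0 0; 0.35 0.77 -0.24 0 0; 0.35 0.77 -0.24 0 0; 0.35 0.77 -0.24 0 0; 0.35 0.77 -0.24 0 0; 0.35 0 0 0 0; 0.35 0 0 0 0; 0.35 0 0 0 0; 0.35 0 0 0 0"

```text
time: 44.15
eef_pos: [0.5995, -0.015, 0.1423]
eef_rot: [0.0, 0.708, 0.706, -0.0]
wrist_force: [0.3, -0.1, 0.6]
finger_gap: 0.0403
grasp_force: 10.0
```

Run:
```python
from h import *
plan(.5985,-.0125,.0849,0)
```

```text
at [ 0.5995 -0.015   0.1423] yaw -0.15 tilt [-0.0001 -0.001 ] -> turn -0.02 | x 0.06 y -0.02 z 1.43
```

>>> arm_command:
  motion: "0.35 0.06 -0.02 0.4 0; 0.35 0 0 0.4 0; 0.35 0 0 0.3 0; 0.35 0 0 0 0; 0.35 0 0 0 0"

```text
time: 44.65
eef_pos: [0.5984, -0.011, 0.0978]
eef_rot: [-0.0, 0.707, 0.707, -0.001]
wrist_force: [0.1, 0.3, -0.0]
finger_gap: 0.0397
grasp_force: 10.0
```

Run:
```python
from h import *
plan(.5985,-.0125,.0849,0)
d=snap('wrist');s=bot.get_state();M=rot(s['eef_rot'])
k=blobs(d,*HSV['blue'],300)[0];x,y,w,h=cv2.boundingRect(k);print(x,y,w,h)
top=k[k[:,0,1]==y][:,0,0].mean()
print(np.round((onz(d,top,y,.079)-s['eef_pos'])@M*1000-[32,0,0],1), np.round((onz(d,x,y+h/2,.06)-s['eef_pos'])@M*1000,1))
sd=snap('side');k=[q for q in blobs(sd,*HSV['blue'],150)]
for q in k: print(np.round(cen(q)),cv2.boundingRect(q),np.round(onz(sd,*cen(q),.05),3))
```

```text
at [ 0.5984 -0.011   0.0978] yaw -0.02 tilt [-0.001  -0.0005] -> turn -0.00 | x -0.04 y 0.00 z 0.32
255 193 135 93
[12.6  0.2 19.5] [ 17.8 -33.6  38.5]
[331. 255.] (320, 241, 23, 29) [ 0.595 -0.021  0.05 ]
[150. 183.] (138, 174, 26, 18) [0.098 0.693 0.05 ]
```

Run:
```python
from h import *
d=snap('wrist');s=bot.get_state();M=rot(s['eef_rot'])
k=blobs(d,*HSV['blue'],300)[0];x,y,w,h=cv2.boundingRect(k)
top=k[k[:,0,1]==y][:,0,0].mean()
print(top,np.round((onz(d,top,y,.016)-s['eef_pos'])@M*1000-[34,0,0],1))
plan(.5985,-.0125,.0849,0)
```

```text
320.5 [-1.2 -0.8 83. ]
at [ 0.5993 -0.0108  0.099 ] yaw -0.01 tilt [0.0013 0.0001] -> turn -0.00 | x -0.04 y -0.02 z 0.35
```

>>> arm_command:
  motion: "0.35 -0.06 -0.02 0.1 0; 0.35 0 0 0.1 0; 0.35 0 0 0.06 0; 0.35 0 0 0.03 0; 0.35 0 0 0 0; 0.35 0 0 0 0"

```text
time: 45.4
eef_pos: [0.598, -0.013, 0.0868]
eef_rot: [0.0, 0.707, 0.707, 0.0]
wrist_force: [0.6, -0.1, -0.3]
finger_gap: 0.0399
grasp_force: 10.0
```

>>> arm_command:
  motion: "0.35 0 0 0.03 0; 0.35 0 0 0.02 0; 0.35 0 0 0 0; 0.35 0 0 0 0"

```text
time: 45.8
eef_pos: [0.5979, -0.0131, 0.0848]
eef_rot: [0.0, 0.707, 0.707, 0.0]
wrist_force: [0.7, -0.1, 0.2]
finger_gap: 0.0401
grasp_force: 10.0
```

>>> arm_command:
  motion: "0.35 0 0 0.02 0; 0.35 0 0 0 0; 0.35 0 0 0 0"

```text
time: 46.1
eef_pos: [0.5981, -0.0131, 0.0846]
eef_rot: [0.0, 0.707, 0.707, 0.0]
wrist_force: [-1.4, -0.1, 5.3]
finger_gap: 0.0394
grasp_force: 10.0
```

Contact at the expected height. I release gently and back off upward.

>>> arm_command:
  motion: "0.55 0 0 0 0; 0.55 0 0 0 0; 0.55 0 0 0 0; 0.55 0 0 0 0; 0.55 0 0 -0.1 0; 0.55 0 0 -0.3 0; 0.55 0 0 -0.8 0; 0.55 0 0 -1 0; 0.55 0 0 -1 0; 0.55 -1 0 -0.5 0; 0.55 -1 0 0 0; 0.55 -1 0 0 0"

```text
time: 47.3
eef_pos: [0.5986, -0.1343, 0.2343]
eef_rot: [0.001, 0.707, 0.708, 0.001]
wrist_force: [0.8, -0.2, -0.4]
finger_gap: 0.048
grasp_force: 0.0
```

>>> arm_command:
  motion: "0.55 -0.5 0 0 0; 0.55 0 0 0 0; 0.55 0 0 0 0; 0.55 0 0 0 0; 0.55 0 0 0 0; 0.55 0 0 0 0"

```text
time: 47.9
eef_pos: [0.5982, -0.1516, 0.232]
eef_rot: [-0.0, 0.706, 0.708, 0.0]
wrist_force: [-0.6, -0.3, -0.8]
finger_gap: 0.048
grasp_force: 0.0
```

Run:
```python
from h import *
d=snap('wrist');s=bot.get_state();print(s['time'],np.round(s['eef_pos'],4),s['wrist_force'])
g=blobs(d,*HSV['green'],200);b=blobs(d,*HSV['blue'],500)
for k,z in ((g,.0945),(b,.079)):
    for q in k:
        r=cv2.boundingRect(q);c=cv2.minEnclosingCircle(q);print(r,np.round(c[0]),c[1],np.round(onz(d,*c[0],z),4))
if g:
    x,y,w,h=cv2.boundingRect(g[0]); rect(d,*HSV['green'],.0945,(max(x-8,0),max(y-8,0),x+w+8,y+h+8))
t=snap('top')
for q in blobs(t,*HSV['blue'],100)+blobs(t,*HSV['green'],30): print(np.round(cen(q),1),cv2.contourArea(q),cv2.boundingRect(q),np.round(onz(t,*cen(q),.08),3))
```

```text
47.95 [ 0.5981 -0.1519  0.2319] [-0.49305437  0.02265975 -0.72735434]
(292, 0, 61, 53) [322.  25.] 38.62422561645508 [ 0.5978 -0.0166  0.0945]
(277, 0, 92, 79) [322.  29.] 50.24135208129883 [ 0.5981 -0.016   0.079 ]
rect c [598.  -17.1] short 32.3 long 39.2, short-axis yaw 89.34
[ 59.6 456.3] 1182.5 (39, 439, 42, 35) [-0.023  0.654  0.08 ]
[ 60.2 409.7] 1182.5 (40, 394, 42, 32) [0.105 0.654 0.08 ]
[311.3 233.4] 119.5 (304, 226, 14, 14) [ 0.599 -0.017  0.08 ]
```

>>> arm_command:
  motion: "0.55 0.6 0 0 0; 0.55 0.6 0 0 0; 0.55 0 0 0 0; 0.55 0 0 0 0; 0.55 0 0 0 0; 0.55 0 0 0 0"

```text
time: 48.6
eef_pos: [0.5976, -0.1065, 0.2322]
eef_rot: [0.0, 0.708, 0.706, -0.0]
wrist_force: [-0.5, -0.1, 0.8]
finger_gap: 0.048
grasp_force: 0.0
```

Run:
```python
from h import *
d=snap('wrist');s=bot.get_state();print(s['time'],np.round(s['eef_pos'],4))
g=blobs(d,*HSV['green'],200);b=blobs(d,*HSV['blue'],500)
for k,z in ((g,.0945),(b,.079)):
    for q in k:
        r=cv2.boundingRect(q);c=cv2.minEnclosingCircle(q);print(r,np.round(c[0]),c[1],np.round(onz(d,*c[0],z),4))
x,y,w,h=cv2.boundingRect(g[0]); rect(d,*HSV['green'],.0945,(max(x-8,0),max(y-8,0),x+w+8,y+h+8))
x,y,w,h=cv2.boundingRect(b[0]);x0,y0=x-40,max(y-60,0)
rect(d,(0,0,0),(180,12,190),.010,(x0-30,y0,x+w+70,min(y+h+80,280)))
```

```text
48.65 [ 0.5977 -0.1064  0.2321]
(293, 60, 59, 61) [322.  89.] 40.720088958740234 [ 0.5977 -0.0123  0.0945]
(279, 41, 89, 93) [322.  88.] 46.789188385009766 [ 0.598  -0.0103  0.079 ]
rect c [597.9 -13.1] short 39.2 long 39.4, short-axis yaw 89.91
rect c [596.5  -8. ] short 111.7 long 142.7, short-axis yaw 6.27
```

The tile lies flat (39 x 39 mm as seen), within 3 mm of the dome's middle, and the blue pot is within about 3 mm of the stand's centre.

```bash
python3 -c "
from station import bot
print(bot.job_done())"
```

```text
the job is handed in; nothing more can be done
None
```

The job is handed in, with no verdict returned: pad pressed home, red, yellow and blue pots nested on it (blue re-centred after being found about 15 mm off), tile flat on the dome by the last measurement; I viewed 15 pictures, one over the limit of 14.

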